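# Face up the counter display

## Task

Face up the display tray on the shop counter: with the fingertips, gently push every pack that stands back in its lane forward along the tray floor, away from the robot, until it rests against the price rail, so that all five packs end upright, square to the rail and in one line along it. Do not lift or tip any pack, and leave the other things on the counter where they are.

Things in the scene. Friction and masses are not known exactly. Their poses are not given: they have to be found in the camera images.
- display: low white steel display tray, screwed to the counter, 225 mm deep, 313 mm wide. Origin on the counter below the tray's middle; x points to the customers' side (away from the robot), y along the rail, z up. Floor top is 15 mm above the counter and runs from x = -120 to +100 mm. Open at the back (-x). Five lanes run along x, lane centres at y = -124, -62, 0, +62, +124 mm, each 59.5 mm wide between 2.5 mm dividers that stand 28 mm above the floor.
- price_rail (a point): middle of the foot of the price rail's inner face (display x = +100 mm, y = 0, on the tray floor); axes as the display's. The rail is an upright 4 mm steel strip along the whole +x edge, 40 mm high above the tray floor, and is the stop for all five packs.
- tall_carton: square paper carton, 54 x 54 mm, 66 mm high, about 0.15 kg, standing in one of the five lanes. Origin at the centre of its underside, z up; sides along its x and y. It slides on the tray floor; three of the five packs stand 30 to 90 mm back from the rail, the other two within 3 mm of it.
- low_carton: square paper carton, 54 x 54 mm, 48 mm high, about 0.15 kg, standing in one of the five lanes. Origin at the centre of its underside, z up; sides along its x and y. It slides on the tray floor; three of the five packs stand 30 to 90 mm back from the rail, the other two within 3 mm of it.
- square_tin: square metal tin, 54 x 54 mm, 60 mm high, about 0.18 kg, standing in one of the five lanes. Origin at the centre of its underside, z up; sides along its x and y. It slides on the tray floor; three of the five packs stand 30 to 90 mm back from the rail, the other two within 3 mm of it.
- round_tin: round metal tin, 54 mm in diameter, 61 mm high, about 0.18 kg, standing in one of the five lanes. Origin at the centre of its underside, z up. It slides on the tray floor; three of the five packs stand 30 to 90 mm back from the rail, the other two within 3 mm of it.
- glass_jar: round glass jar, 54 mm in diameter, 64 mm high with its 48 mm screw lid (glass to 48 mm), about 0.22 kg, standing in one of the five lanes. Origin at the centre of its underside, z up. It slides on the tray floor; three of the five packs stand 30 to 90 mm back from the rail, the other two within 3 mm of it.
- flask: blue steel vacuum flask, 72 mm across, 230 mm high; leave alone. Origin at the centre of its underside.
- calculator: desk calculator, 190 x 140 x 27 mm, lying; leave alone. Origin at the centre of its underside.
- phone: mobile phone, 155 x 74 x 8 mm, lying; leave alone. Origin at the centre of its underside.
- coin_bowl: steel coin bowl, 110 mm across, 35 mm high; leave alone. Origin at the centre of its underside.
- tape_roll: white roll of tape on a cardboard core, lying flat, 100 mm across, 48 mm high; leave alone. Origin at the centre of its underside.
- pen_pot: dark steel pen pot, 72 mm across, 150 mm high with its pens; leave alone. Origin at the centre of its underside.
- stapler: black stapler, 135 x 34 x 51 mm; leave alone. Origin at the centre of its underside.
Things that resemble listed ones, but are neither listed nor needed, are in the scene too. Leave any green or yellow look-alike of the glass_jar alone.

How it is judged:
By the outcome, as a careful person would: the job done as asked, in the order asked, and still so for the second after the job is handed in, with the robot touching nothing.
It also fails if it takes over 50 s, if anything falls off the work surface, if the arm or the gripper's body presses on something with over 40 N, if the wrist force passes 120 N, or if a joint passes its speed limit or range.

## Robot

A 6-joint arm with a two-finger parallel gripper is mounted at the origin on the work surface. World frame = base frame: x ahead of the robot, y to its left, z up, the work surface at z = 0. Lengths are in m, angles in rad, forces in N, time in s.
With the tool pointing down it reaches from about 0.325 to 0.775 m from the base axis. Payload 5.5 kg.
Tool frame: the origin (TCP) lies between the finger pads; the fingertips stand 25 mm ahead of it and the grasp point (between the pads) lies 6 mm ahead of it; z points along the fingers, y is the line along which they close (so a half turn about z gives the same grasp; the last joint's range is limited). The gripper opens to 88 mm and grips with 3 to 60 N. Pads are 20 mm wide; open, the fingers measure 115 mm over their backs; the gripper's body (75 mm by 178 mm) begins 61 mm behind the grasp point.
Start: joints at [1.217, 0.091, 1.231, -0, 1.82, -0.057], TCP at [0.175, 0.574, 0.21] pointing down, gripper open.
Joint ranges: [-2.87, 2.87], [-0.86, 2.18], [0.17, 2.46], [-1.51, 4.65], [0.06, 2.69], [-2.65, 2.65]. Speed limits (rad/s): [2.57, 2.57, 3.01, 3.14, 3.14, 3.14].

## Interface

Orientations are given as a rotation vector (axis times angle).
In Python, from bench import env, get_image, order gives the robot as it stands. The module is installed in compiled form; this text tells all that it offers.
- The arm moves only by the shell command python3 -m handwheel 'ROWS' [OPENING]. ROWS is JSON, a list of rows, each an object of numbers: "x", "y", "z": the shift along the tool's x, y, z normalised to -1 to 1, where 1 is 200 mm; "spin": the turn about the tool's z normalised to -1 to 1, where 1 is 30 degrees. A call has 1 to 8 rows; each row is the pose to reach, as a shift and turn from the pose commanded when the call began, along the tool's axes at that moment; what a row does not reach only later rows make up. A row lasts 1/12 s, in which the tool goes at most 41.7 mm and 7.16 degrees, less where a joint would pass 70% of its speed; a pose out of reach is approached as far as the arm can. A call with a number of a shift or a turn outside -1 to 1 is refused whole. A call with a gripper value outside its range is refused whole. OPENING is the gripper command: -1 is fully open, 1 is shut, values between are in proportion, set as the call begins (- or left out, the last holds). The fingers move at their own pace and stop on an object; the grip force is fixed at half the most. Time passes only in rows, so rows that repeat a pose let the fingers close. It gives the time, the measured TCP pose, the force, the opening and the grip force at its end, in the units of the state.
- env.sense(): the state, without advancing time (a new reading comes with each control period).
- get_image(name): name is "scene" or "top" or "wrist"; returns a dict with "frame" (384x512x3 uint8, blue, green, red), "range_z" (384x512 float32, m along the optical axis (not along the pixel's ray), 0 where there is no reading), "vertical_fov" (degrees; the focal length in pixels is half the picture's height over the tangent of half this angle, whatever the lens; pixels are square), "cx", "cy" (the principal point, pixels), "rvec" (rotation vector, rad) and "tvec" (3), from world to camera coordinates, as OpenCV has them. Camera axes: x right, y down, z forward; pixel columns grow to the right and rows downward; lengths in m; the calibration is good to about 2 mm. A picture is of the moment at which its call begins.
- order.close_job(): hands the job in; it is judged then, once.
The state is a dict: "clock": time; "joint_positions": joint angles; "joint_vel": joint speeds; "joint_torque": joint torques, N m; "position": TCP position; "orientation": TCP orientation; "contact_force": force on the tool from outside, world axes, zero at the start; "torque": the same for the moment, N m; "width": opening from 0.0 (shut) to 1.0 (fully open); "gripper_force": force on a finger pad.
Only numpy, scipy, OpenCV 4.12 (cv2) and the standard library are available. Lean on these libraries where they do the work, as an engineer would, in place of code of your own. Each camera call takes 0.05 s, during which the arm holds its last target. There are 200 camera calls.

## Working session

There is one attempt and no reset: what is moved stays moved. The work goes in short steps, Python scripts to look and compute and a shell command to move; the robot and the scene stay as the last step left them, time stands still between calls to the robot, and variables do not carry over. Pictures are saved under pics/ and viewed, at most 10 in all, crops included, and the job is handed in when it is done.

```bash
mkdir -p pics; cat > h.py <<'E'
import numpy as np, cv2
from bench import env, get_image, order
def K(g):
    h=g["frame"].shape[0]; f=h/2/np.tan(np.radians(g["vertical_fov"])/2)
    return f,g["cx"],g["cy"]
def cloud(g):
    f,cx,cy=K(g); z=g["range_z"]; v,u=np.indices(z.shape)
    P=np.stack([(u-cx)*z/f,(v-cy)*z/f,z],-1)
    R=cv2.Rodrigues(np.array(g["rvec"],float))[0]
    W=(P-np.array(g["tvec"],float).ravel())@R
    W[z==0]=np.nan
    return W
E
python3 - <<'E'
from h import *
s=env.sense(); print({k:np.round(s[k],3) for k in("clock","position","orientation","width","contact_force")})
a=get_image("top");b=get_image("scene")
for n,g in(("top",a),("scene",b)):
    cv2.imwrite(f"pics/{n}1.png",g["frame"]); np.savez(f"{n}.npz",W=cloud(g),f=g["frame"])
    print(n,K(g),np.round(g["rvec"],3).ravel(),np.round(g["tvec"],3).ravel())
E
```

```text
{'clock': np.float64(0.0), 'position': array([0.175, 0.573, 0.209]), 'orientation': array([-4.640e-01, -3.107e+00,  3.000e-03]), 'width': np.float64(1.001), 'contact_force': array([-0.086, -0.526,  0.275])}
top (np.float64(461.45066967671573), 259.4177194241406, 194.3825895252476) [ 2.144 -2.146  0.156] [1.000e-03 5.120e-01 1.391e+00]
scene (np.float64(478.87458289566416), 255.4531163699225, 191.41394163869907) [ 2.042  1.76  -0.49 ] [-0.057 -0.418  2.134]
```

View pics/top1.png

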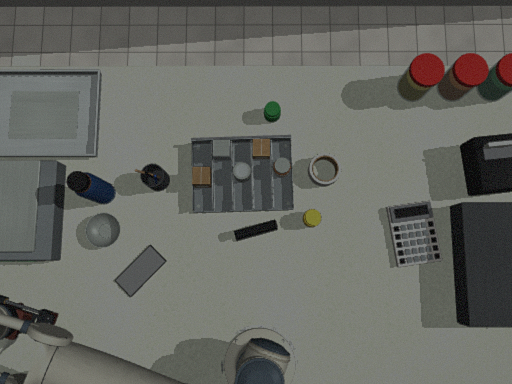

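View pics/scene1.png

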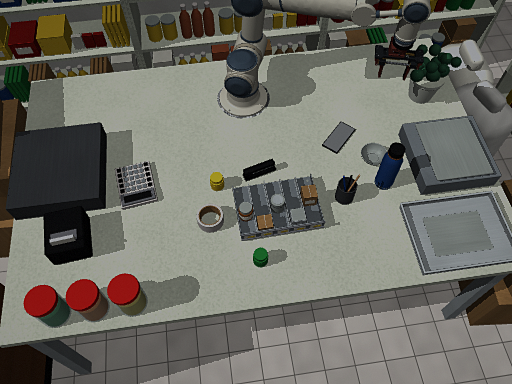

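The top view shows the tray at columns 191–294, rows 137–212, with the rail at the top. Back in their lanes are a carton at (201,176), a round thing at (242,171) and a round thing at (282,166). At the rail are a square tin at (222,150) and a carton at (261,148). The look-alikes are the yellow jar at (312,217) and the green jar at (272,111). The stapler at (255,230) lies behind the tray. Next I measure and take a close crop.

```bash
python3 - <<'E'
from h import *
d=np.load("top.npz");W=d["W"]
def p(u,v): return np.round(np.nanmedian(W[v-1:v+2,u-1:u+2].reshape(-1,3),0),3)
for n,u,v in(("cartL",201,176),("sq",222,150),("round",242,171),("cartR",261,148),("jar",282,166),("floor",212,200),("stapler",255,230),("yellow",312,217),("green",272,111),("penpot",155,178),("tape",323,157),("table",240,260)): print(n,p(u,v))
sub=W[125:220,183:302]
# tray extent
m=(sub[...,2]>.008)
Z=sub[...,2]
pts=sub[m]
box=(pts[:,2]>0.01)&(pts[:,2]<0.09)
lab=cv2.connectedComponents(m.astype(np.uint8))
l=np.bincount(lab[1][m]).argmax(); t=sub[lab[1]==l]
t=t[t[:,2]<.06]
print(cv2.minAreaRect(t[:,:2].astype(np.float32)*1000), t.mean(0))
for n,u,v in(("cartL",201,176),("sq",222,150),("round",242,171),("cartR",261,148),("jar",282,166)):
    h=p(u,v)[2]; q=W[v-20:v+20,u-16:u+16].reshape(-1,3); c=p(u,v)
    q=q[(abs(q[:,2]-h)<.004)&(np.hypot(*(q[:,:2]-c[:2]).T)<.045)]
    r=cv2.minAreaRect(q[:,:2].astype(np.float32)*1000); print(n,h,len(q),np.round(q.mean(0),3),np.round(r[0]),np.round(r[1]),round(r[2],1))
f=cv2.resize(d["f"][100:245,170:340],None,fx=4.5,fy=4.1,interpolation=cv2.INTER_CUBIC); cv2.imwrite("pics/crop1.png",np.clip(f*1.6,0,255).astype(np.uint8))
E
```

```text
cartL [0.562 0.176 0.078]
sq [0.643 0.114 0.077]
round [0.578 0.053 0.076]
cartR [ 0.653 -0.005  0.063]
jar [ 0.593 -0.068  0.079]
floor [0.495 0.146 0.034]
stapler [0.401 0.014 0.05 ]
yellow [ 0.439 -0.158  0.064]
green [ 0.771 -0.039  0.067]
penpot [0.552 0.309 0.104]
tape [ 0.631 -0.199  0.042]
table [0.311 0.061 0.002]
((585.85400390625, 58.37621307373047), (244.92762756347656, 319.502685546875), 1.9714099168777466) [0.57246209 0.05222951 0.02133871]
cartL 0.078 183 [0.564 0.179 0.08 ] [564. 178.] [53. 53.] 89.7
sq 0.077 222 [0.65  0.118 0.077] [650. 119.] [52. 51.] 89.6
round 0.076 202 [0.58  0.054 0.076] [580.  54.] [51. 51.] 66.0
cartR 0.063 221 [ 0.656 -0.004  0.063] [657.  -5.] [50. 57.] 89.8
jar 0.079 155 [ 0.596 -0.068  0.079] [596. -69.] [43. 44.] 89.2
```

View pics/crop1.png

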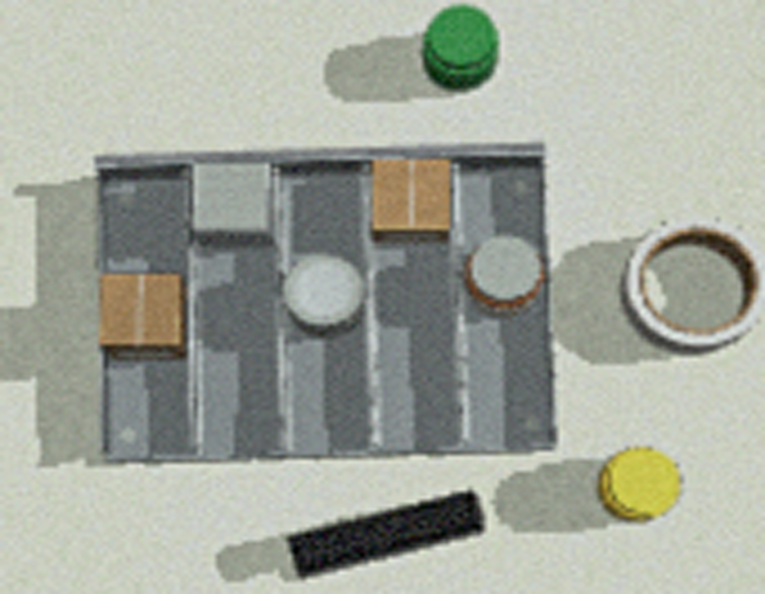

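The crop confirms the choice: a carton back at crop (142,310), the round tin at (322,290) and the glass jar with brown sides and a grey lid at (505,270). The square tin (232,200) and a carton (410,195) are at the rail. Next come the tray axis and the move to above the open back for a wrist look.

```bash
cat >> h.py <<'E'
def rel(target,spin_to=None):
    "shift in tool axes, units of 200 mm; spin (deg) to make tool -x lie along heading spin_to (rad)"
    s=env.sense(); R=cv2.Rodrigues(np.array(s["orientation"],float))[0]
    d=R.T@(np.array(target)-s["position"])/0.2
    h=np.arctan2(-R[1,0],-R[0,0]); out=[np.round(d,3), "heading deg",round(np.degrees(h),2)]
    if spin_to is not None: out+=["spin units",round(-np.degrees(spin_to-h)/30,3)]
    return out
E
python3 - <<'E'
from h import *
d=np.load("top.npz");W=d["W"]
R=W[125:220,183:302].reshape(-1,3); R=R[~np.isnan(R[:,0])]
r=R[(R[:,0]>.67)&(R[:,2]>.03)&(R[:,2]<.062)&(R[:,0]<.72)]
c=np.polyfit(r[:,1],r[:,0],1); print("rail top x=a*y+b",c,len(r),np.ptp(r[:,1]),"yaw deg",-np.degrees(np.arctan(c[0])), "resid",np.std(r[:,0]-np.polyval(c,r[:,1])))
r=R[(R[:,2]>.008)&(R[:,2]<.06)]
for a in (.5,.53,.56,.6,.63): 
    q=r[abs(r[:,0]-a)<.015]; print(a,q[:,1].min(),q[:,1].max())
for y in (-.05,.05,.15):
    q=r[abs(r[:,1]-y)<.02]; print(y,q[:,0].min(),q[:,0].max())
P=W[160:200,130:172].reshape(-1,3);P=P[(P[:,2]>.05)&(P[:,2]<.2)]; print("pot",np.percentile(P,[1,50,99],axis=0))
print(rel([.46,.055,.30],np.radians(2.5)))
E
```

```text
rail top x=a*y+b [-0.02514194  0.68766777] 485 0.3099610301396508 yaw deg 1.4402236931231693 resid 0.005006780952772252
0.5 -0.10396543512960953 0.2255734674452454
0.53 -0.11874363004242543 0.20880216557430153
0.56 -0.10140431848572527 0.21687081794851956
0.6 -0.11315909377968124 0.21787642480652186
0.63 -0.123205208846754 0.23114897998807898
-0.05 0.46820151037393165 0.7395032234634894
0.05 0.44471936858998184 0.7293957925208728
0.15 0.4416747202022198 0.7394685538548086
pot [[0.52865502 0.28696238 0.05064368]
 [0.56192539 0.32630327 0.08211276]
 [0.59753049 0.35648319 0.15386055]]
[array([-2.119, -2.064, -0.45 ]), 'heading deg', np.float64(-17.01), 'spin units', np.float64(-0.65)]
```

```bash
python3 -m handwheel '[{"z":-0.2},{"z":-0.4,"x":-0.1,"y":-0.1},{"z":-0.45,"x":-0.22,"y":-0.22},{"z":-0.45,"x":-0.35,"y":-0.35},{"z":-0.45,"x":-0.48,"y":-0.48},{"z":-0.45,"x":-0.6,"y":-0.6},{"z":-0.45,"x":-0.7,"y":-0.7}]'
python3 -m handwheel '[{"x":-0.13,"y":-0.13},{"x":-0.27,"y":-0.27},{"x":-0.4,"y":-0.4},{"x":-0.53,"y":-0.53},{"x":-0.66,"y":-0.66},{"x":-0.7,"y":-0.7}]'
python3 -m handwheel '[{"x":-0.13,"y":-0.12,"spin":-0.15},{"x":-0.27,"y":-0.25,"spin":-0.35},{"x":-0.4,"y":-0.37,"spin":-0.5},{"x":-0.53,"y":-0.5,"spin":-0.65},{"x":-0.66,"y":-0.62,"spin":-0.65},{"x":-0.72,"y":-0.66,"spin":-0.65},{"x":-0.72,"y":-0.66,"spin":-0.65}]' 0.5
python3 - <<'E'
from h import *
s=env.sense(); print({k:np.round(s[k],3) for k in("clock","position","orientation","width","contact_force")},rel([0,0,0],0))
g=get_image("wrist"); cv2.imwrite("pics/w1.png",g["frame"]); np.savez("w1.npz",W=cloud(g),f=g["frame"])
E
```

```text
{'clock': np.float64(0.1), 'position': array([0.175, 0.573, 0.209]), 'orientation': array([-4.640e-01, -3.107e+00,  3.000e-03]), 'width': np.float64(0.999), 'contact_force': array([-0.077, -0.324, -0.659])} [array([-0.   , -2.997,  1.052]), 'heading deg', np.float64(-17.01), 'spin units', np.float64(-0.567)]$[0]: bad value
$[0]: bad value
$[0]: bad value
```

View pics/w1.png

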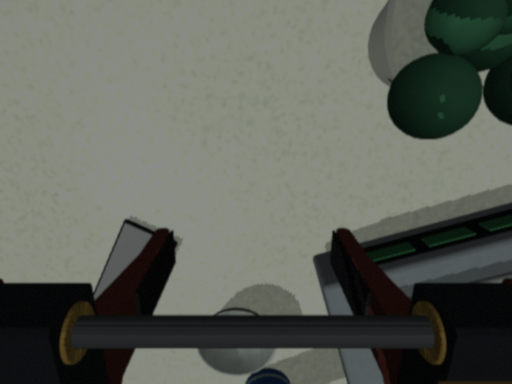

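Wrist view before any motion, since the rows were refused because every key is needed: the phone is at (130,250), the bowl at (245,330) and the plant at top right. I resend with all keys.

```bash
python3 -m handwheel '[{"x":0,"y":0,"z":-0.2,"spin":0},{"x":-0.1,"y":-0.1,"z":-0.4,"spin":0},{"x":-0.22,"y":-0.22,"z":-0.45,"spin":0},{"x":-0.35,"y":-0.35,"z":-0.45,"spin":0},{"x":-0.48,"y":-0.48,"z":-0.45,"spin":0},{"x":-0.6,"y":-0.6,"z":-0.45,"spin":0},{"x":-0.7,"y":-0.7,"z":-0.45,"spin":0}]' && 
python3 -m handwheel '[{"x":-0.13,"y":-0.13,"z":0,"spin":0},{"x":-0.27,"y":-0.27,"z":0,"spin":0},{"x":-0.4,"y":-0.4,"z":0,"spin":0},{"x":-0.53,"y":-0.53,"z":0,"spin":0},{"x":-0.66,"y":-0.66,"z":0,"spin":0},{"x":-0.7,"y":-0.7,"z":0,"spin":0}]' &&
python3 -m handwheel '[{"x":-0.13,"y":-0.12,"z":0,"spin":-0.15},{"x":-0.27,"y":-0.25,"z":0,"spin":-0.35},{"x":-0.4,"y":-0.37,"z":0,"spin":-0.5},{"x":-0.53,"y":-0.5,"z":0,"spin":-0.65},{"x":-0.66,"y":-0.62,"z":0,"spin":-0.65},{"x":-0.72,"y":-0.66,"z":0,"spin":-0.65},{"x":-0.72,"y":-0.66,"z":0,"spin":-0.65}]' 0.5
python3 - <<'E'
from h import *
s=env.sense(); print({k:np.round(s[k],3) for k in("clock","position","orientation","width","contact_force")},rel([0,0,0],0))
g=get_image("wrist"); cv2.imwrite("pics/w2.png",g["frame"]); np.savez("w2.npz",W=cloud(g),f=g["frame"],rvec=g["rvec"],tvec=g["tvec"],k=K(g))
E
```

```text
clock: 0.73
position: [0.2691, 0.397, 0.3004]
orientation: [0.465, 3.106, 0.0]
contact_force: [0.5, 0.6, -1.0]
width: 0.996
gripper_force: 0.0
clock: 1.23
position: [0.3627, 0.2206, 0.3003]
orientation: [0.47, 3.105, -0.002]
contact_force: [-0.5, 0.4, 0.4]
width: 0.999
gripper_force: 0.0
clock: 1.82
position: [0.4615, 0.0531, 0.2991]
orientation: [0.061, -3.139, 0.001]
contact_force: [0.4, 0.3, -0.1]
width: 0.508
gripper_force: 0.0
{'clock': np.float64(1.817), 'position': array([0.462, 0.053, 0.299]), 'orientation': array([ 6.100e-02, -3.139e+00,  1.000e-03]), 'width': np.float64(0.508), 'contact_force': array([ 0.386,  0.264, -0.125])} [array([ 2.313, -0.174,  1.5  ]), 'heading deg', np.float64(2.24), 'spin units', np.float64(0.075)]
```

View pics/w2.png

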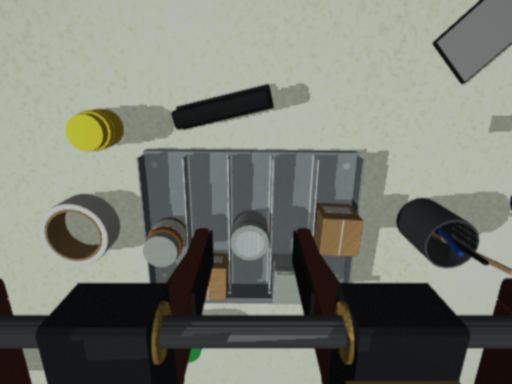

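The wrist view shows the tray's open back edge on row 151, columns 145–360, with dividers near columns 186, 230, 272 and 314. The jar is at (163,245), the round tin at (249,238) and the carton at (338,232). The stapler is at (222,105), behind the tray. I'll fit the tray from the divider lines.

```bash
python3 - <<'E'
from h import *
d=np.load("w2.npz"); f,cx,cy=d["k"]; R=cv2.Rodrigues(d["rvec"])[0]; t=d["tvec"].ravel(); C=-R.T@t; print("cam",C.round(3))
def ray(u,v,z):
    D=R.T@np.array([(u-cx)/f,(v-cy)/f,1]); return C+D*(z-C[2])/D[2]
G=cv2.cvtColor(d["f"],cv2.COLOR_BGR2GRAY).astype(float)
# bright dividers in rows 160..200
pts={}
for v in range(160,206,5):
    row=G[v-2:v+3].mean(0)
    for k,u0 in enumerate((186,230,272,314)):
        w=row[u0-7:u0+8]; w=w-np.median(w); w[w<0]=0; w=w**2
        u=(w*np.arange(u0-7,u0+8)).sum()/w.sum(); pts.setdefault(k,[]).append(ray(u,v,.043)[:2])
for k in pts:
    q=np.array(pts[k]); c=np.polyfit(q[:,0],q[:,1],1); print(k,"yaw",np.degrees(np.arctan(c[0])).round(2),"y at x=.585",np.polyval(c,.585).round(4), q[[0,-1]].round(3).tolist())
for u in (165,207,250,292,335):
    col=G[140:165,u-3:u+4].mean(1); gr=np.diff(col); v=140.5+np.abs(gr).argmax(); print(u,v,ray(u,v,.015).round(4),ray(u,v,0).round(4))
W=d["W"]
for n,u,v in (("jar",163,248),("round",249,240),("cart",338,232),("floor",207,180),("pot",410,205)): print(n,np.nanmedian(W[v-2:v+3,u-2:u+3].reshape(-1,3),0).round(4))
E
```

```text
cam [0.378 0.052 0.475]
0 yaw 0.65 y at x=.585 -0.0404 [[0.474, -0.042], [0.54, -0.041]]
1 yaw 1.53 y at x=.585 0.0227 [[0.472, 0.02], [0.538, 0.022]]
2 yaw 1.95 y at x=.585 0.0842 [[0.47, 0.079], [0.535, 0.083]]
3 yaw 2.0 y at x=.585 0.1431 [[0.467, 0.138], [0.533, 0.141]]
165 147.5 [ 0.4631 -0.0711  0.015 ] [ 0.4659 -0.0751 -0.    ]
207 148.5 [ 0.4622 -0.0105  0.015 ] [ 0.465  -0.0126  0.    ]
250 148.5 [0.4598 0.0515 0.015 ] [0.4625 0.0515 0.    ]
292 149.5 [0.4589 0.1123 0.015 ] [0.4616 0.1142 0.    ]
335 150.5 [0.458  0.1746 0.015 ] [0.4606 0.1786 0.    ]
jar [ 0.59   -0.0627  0.08  ]
round [0.5749 0.0548 0.0771]
cart [0.5561 0.1734 0.0823]
floor [ 0.5092 -0.0106  0.0164]
pot [0.5379 0.2999 0.0128]
```

```bash
python3 - <<'E'
from h import *
print(rel([.498,.174,.115],np.radians(1.6)))
E
```

```text
[array([-0.212,  0.589,  0.922]), 'heading deg', np.float64(2.32), 'spin units', np.float64(0.024)]
```

```bash
python3 -m handwheel '[{"x":-0.05,"y":0.15,"z":0.1,"spin":0.02},{"x":-0.1,"y":0.3,"z":0.2,"spin":0.024},{"x":-0.2,"y":0.45,"z":0.3,"spin":0.024},{"x":-0.212,"y":0.589,"z":0.45,"spin":0.024},{"x":-0.212,"y":0.589,"z":0.62,"spin":0.024},{"x":-0.212,"y":0.589,"z":0.8,"spin":0.024},{"x":-0.212,"y":0.589,"z":0.922,"spin":0.024},{"x":-0.212,"y":0.589,"z":0.922,"spin":0.024}]' 0.6
python3 - <<'E'
from h import *
print(rel([.498,.174,.055],np.radians(1.6)))
g=get_image("wrist"); cv2.imwrite("pics/w3.png",g["frame"])
E
```

```text
clock: 2.53
position: [0.4936, 0.176, 0.1092]
orientation: [0.052, -3.131, 0.004]
contact_force: [-0.9, -0.2, -0.4]
width: 0.201
gripper_force: 0.0
[array([-0.024, -0.01 ,  0.271]), 'heading deg', np.float64(1.91), 'spin units', np.float64(0.01)]
```

View pics/w3.png

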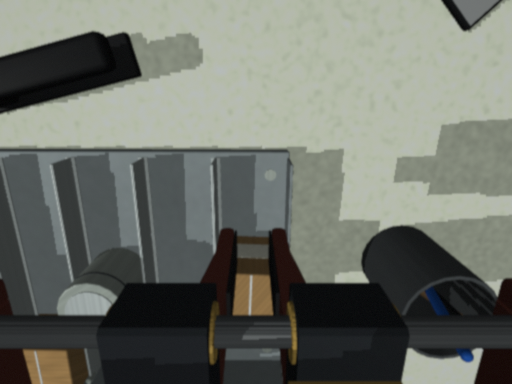

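The fingertips at (228,232) and (280,232) lie centred in the carton's lane between the divider at 213 and the side at 290. The carton is ahead of them and the pen pot is well to the right. I lower and push.

```bash
python3 -m handwheel '[{"x":0,"y":-0.01,"z":0.1,"spin":0.01},{"x":0,"y":-0.01,"z":0.2,"spin":0.01},{"x":0,"y":-0.01,"z":0.25,"spin":0.01},{"x":0,"y":-0.01,"z":0.27,"spin":0.01},{"x":0,"y":-0.01,"z":0.27,"spin":0.01}]'
python3 -m handwheel '[{"x":-0.04,"y":0,"z":0,"spin":0},{"x":-0.08,"y":0,"z":0,"spin":0},{"x":-0.12,"y":0,"z":0,"spin":0},{"x":-0.16,"y":0,"z":0,"spin":0},{"x":-0.2,"y":0,"z":0,"spin":0},{"x":-0.23,"y":0,"z":0,"spin":0},{"x":-0.26,"y":0,"z":0,"spin":0},{"x":-0.29,"y":0,"z":0,"spin":0}]'
python3 -c "
from h import *
print(rel([.6125,.1764,.055],np.radians(1.6)))"
```

```text
clock: 3.0
position: [0.4978, 0.1737, 0.0627]
orientation: [-0.041, 3.141, 0.0]
contact_force: [-0.4, -0.1, 0.6]
width: 0.201
gripper_force: 0.0
clock: 3.67
position: [0.5563, 0.1748, 0.0618]
orientation: [0.04, -3.141, 0.0]
contact_force: [-2.3, -0.0, 1.3]
width: 0.2
gripper_force: 0.9
[array([-0.281,  0.001,  0.034]), 'heading deg', np.float64(1.47), 'spin units', np.float64(-0.004)]
```

```bash
python3 -m handwheel '[{"x":-0.03,"y":0,"z":0,"spin":-0.004},{"x":-0.06,"y":0,"z":0,"spin":-0.004},{"x":-0.09,"y":0,"z":0,"spin":-0.004},{"x":-0.12,"y":0,"z":0,"spin":-0.004},{"x":-0.15,"y":0,"z":0,"spin":-0.004},{"x":-0.18,"y":0,"z":0,"spin":-0.004},{"x":-0.21,"y":0,"z":0,"spin":-0.004},{"x":-0.23,"y":0,"z":0,"spin":-0.004}]'
python3 -m handwheel '[{"x":-0.01,"y":0,"z":0,"spin":0},{"x":-0.02,"y":0,"z":0,"spin":0},{"x":-0.03,"y":0,"z":0,"spin":0}]'
```

```text
clock: 4.33
position: [0.6024, 0.176, 0.0619]
orientation: [-0.044, 3.141, -0.0]
contact_force: [-1.7, 0.1, 1.6]
width: 0.202
gripper_force: 0.9
clock: 4.58
position: [0.6078, 0.1762, 0.0619]
orientation: [0.044, -3.141, 0.0]
contact_force: [-1.4, -0.0, 1.1]
width: 0.201
gripper_force: 0.9
```

```bash
for i in 1 2; do python3 -m handwheel '[{"x":-0.006,"y":0,"z":0,"spin":0},{"x":-0.012,"y":0,"z":0,"spin":0}]'; done
```

```text
clock: 4.75
position: [0.6101, 0.1763, 0.062]
orientation: [0.044, -3.141, -0.0]
contact_force: [-1.7, -0.4, 1.8]
width: 0.2
gripper_force: 0.9
clock: 4.92
position: [0.6126, 0.1763, 0.062]
orientation: [-0.044, 3.141, 0.0]
contact_force: [-1.4, -0.1, 0.5]
width: 0.196
gripper_force: 0.9
```

```bash
python3 -m handwheel '[{"x":-0.006,"y":0,"z":0,"spin":0},{"x":-0.012,"y":0,"z":0,"spin":0}]'; python3 -m handwheel '[{"x":-0.005,"y":0,"z":0,"spin":0},{"x":-0.005,"y":0,"z":0,"spin":0}]'
```

```text
clock: 5.08
position: [0.6142, 0.1763, 0.062]
orientation: [0.044, -3.139, 0.0]
contact_force: [-9.1, -1.3, 4.1]
width: 0.2
gripper_force: 4.3
clock: 5.25
position: [0.6141, 0.1763, 0.062]
orientation: [0.044, -3.137, 0.001]
contact_force: [-10.3, -1.9, 5.3]
width: 0.195
gripper_force: 4.8
```

Rail contact was felt (10 N). Now I back off, lift, and go over to the round tin's lane.

```bash
python3 -m handwheel '[{"x":0.02,"y":0,"z":0,"spin":0},{"x":0.08,"y":0,"z":0,"spin":0},{"x":0.2,"y":0,"z":0,"spin":0},{"x":0.35,"y":0,"z":-0.1,"spin":0},{"x":0.5,"y":0,"z":-0.25,"spin":0},{"x":0.5,"y":0,"z":-0.33,"spin":0}]'; python3 -c "
from h import *
print(rel([.515,.0506,.125],np.radians(1.6)))"
```

```text
clock: 5.75
position: [0.5132, 0.1739, 0.1306]
orientation: [-0.045, 3.14, 0.001]
contact_force: [0.6, 0.3, 1.1]
width: 0.203
gripper_force: 0.0
[array([ 0.009, -0.616,  0.027]), 'heading deg', np.float64(1.65), 'spin units', np.float64(0.002)]
```

```bash
python3 -m handwheel '[{"x":0.01,"y":-0.18,"z":0,"spin":0},{"x":0.01,"y":-0.36,"z":0,"spin":0},{"x":0.01,"y":-0.54,"z":0,"spin":0},{"x":0.01,"y":-0.616,"z":0,"spin":0},{"x":0.01,"y":-0.616,"z":0.1,"spin":0},{"x":0.01,"y":-0.616,"z":0.22,"spin":0},{"x":0.01,"y":-0.616,"z":0.32,"spin":0},{"x":0.01,"y":-0.616,"z":0.353,"spin":0}]'; python3 -m handwheel '[{"x":-0.04,"y":0,"z":0,"spin":0},{"x":-0.08,"y":0,"z":0,"spin":0},{"x":-0.11,"y":0,"z":0,"spin":0},{"x":-0.14,"y":0,"z":0,"spin":0},{"x":-0.17,"y":0,"z":0,"spin":0},{"x":-0.2,"y":0,"z":0,"spin":0},{"x":-0.23,"y":0,"z":0,"spin":0},{"x":-0.26,"y":0,"z":0,"spin":0}]'
python3 -c "
from h import *
print(rel([.6165,.0534,.06],np.radians(1.6)))"
```

```text
clock: 6.42
position: [0.5159, 0.05, 0.0538]
orientation: [0.043, -3.138, 0.0]
contact_force: [-0.2, 0.0, -0.7]
width: 0.204
gripper_force: 0.0
clock: 7.08
position: [0.57, 0.0519, 0.0576]
orientation: [-0.044, 3.141, -0.0]
contact_force: [-1.7, -0.0, 2.0]
width: 0.199
gripper_force: 1.3
[array([-0.233,  0.001, -0.012]), 'heading deg', np.float64(1.6), 'spin units', np.float64(-0.0)]
```

```bash
python3 -m handwheel '[{"x":-0.03,"y":0,"z":0,"spin":0},{"x":-0.06,"y":0,"z":0,"spin":0},{"x":-0.09,"y":0,"z":0,"spin":0},{"x":-0.12,"y":0,"z":0,"spin":0},{"x":-0.15,"y":0,"z":0,"spin":0},{"x":-0.18,"y":0,"z":0,"spin":0},{"x":-0.2,"y":0,"z":0,"spin":0},{"x":-0.21,"y":0,"z":0,"spin":0}]'
for i in 1 2; do python3 -m handwheel '[{"x":-0.006,"y":0,"z":0,"spin":0},{"x":-0.012,"y":0,"z":0,"spin":0}]'; done
```

```text
clock: 7.75
position: [0.6119, 0.053, 0.0571]
orientation: [0.044, -3.141, 0.0]
contact_force: [-1.6, -0.0, 1.9]
width: 0.199
gripper_force: 1.3
clock: 7.92
position: [0.6137, 0.0531, 0.0572]
orientation: [0.044, -3.141, 0.0]
contact_force: [-2.1, -0.4, 2.1]
width: 0.202
gripper_force: 1.2
clock: 8.08
position: [0.6161, 0.0531, 0.0573]
orientation: [0.044, -3.141, 0.0]
contact_force: [-2.3, -0.3, 1.8]
width: 0.196
gripper_force: 1.2
```

```bash
for i in 1 2; do python3 -m handwheel '[{"x":-0.006,"y":0,"z":0,"spin":0},{"x":-0.012,"y":0,"z":0,"spin":0}]'; done
```

```text
clock: 8.25
position: [0.6186, 0.0532, 0.0574]
orientation: [-0.044, 3.141, 0.0]
contact_force: [-1.5, -0.0, 1.6]
width: 0.197
gripper_force: 1.2
clock: 8.42
position: [0.6207, 0.0533, 0.0574]
orientation: [0.044, -3.14, -0.0]
contact_force: [-6.1, 0.3, 4.7]
width: 0.201
gripper_force: 3.3
```

Just meeting the rail; one small press, then on to the jar.

```bash
python3 -m handwheel '[{"x":-0.006,"y":0,"z":0,"spin":0},{"x":-0.006,"y":0,"z":0,"spin":0}]'; python3 -m handwheel '[{"x":0.02,"y":0,"z":0,"spin":0},{"x":0.08,"y":0,"z":0,"spin":0},{"x":0.2,"y":0,"z":0,"spin":0},{"x":0.35,"y":0,"z":-0.1,"spin":0},{"x":0.48,"y":0,"z":-0.25,"spin":0},{"x":0.48,"y":0,"z":-0.36,"spin":0}]'; python3 -c "
from h import *
print(rel([.528,-.073,.058],np.radians(1.6)))"
```

```text
clock: 8.58
position: [0.6208, 0.0533, 0.0574]
orientation: [0.044, -3.138, 0.0]
contact_force: [-8.4, 0.2, 4.7]
width: 0.197
gripper_force: 4.1
clock: 9.08
position: [0.5233, 0.0507, 0.1306]
orientation: [0.044, -3.141, -0.0]
contact_force: [0.7, -0.3, -0.0]
width: 0.198
gripper_force: 0.0
[array([-0.006, -0.619,  0.363]), 'heading deg', np.float64(1.61), 'spin units', np.float64(0.0)]
```

```bash
python3 -m handwheel '[{"x":0,"y":-0.18,"z":0,"spin":0},{"x":0,"y":-0.36,"z":0,"spin":0},{"x":0,"y":-0.54,"z":0,"spin":0},{"x":0,"y":-0.619,"z":0,"spin":0},{"x":0,"y":-0.619,"z":0.1,"spin":0},{"x":0,"y":-0.619,"z":0.22,"spin":0},{"x":0,"y":-0.619,"z":0.32,"spin":0},{"x":0,"y":-0.619,"z":0.36,"spin":0}]'; python3 -m handwheel '[{"x":-0.04,"y":0,"z":0,"spin":0},{"x":-0.08,"y":0,"z":0,"spin":0},{"x":-0.11,"y":0,"z":0,"spin":0},{"x":-0.14,"y":0,"z":0,"spin":0},{"x":-0.17,"y":0,"z":0,"spin":0},{"x":-0.2,"y":0,"z":0,"spin":0},{"x":-0.23,"y":0,"z":0,"spin":0},{"x":-0.26,"y":0,"z":0,"spin":0}]'
python3 -c "
from h import *
print(rel([.624,-.0705,.058],np.radians(1.6)))"
```

```text
clock: 9.75
position: [0.5283, -0.0731, 0.0539]
orientation: [0.043, -3.138, -0.001]
contact_force: [0.4, -0.1, -0.9]
width: 0.199
gripper_force: 0.0
clock: 10.42
position: [0.5811, -0.0716, 0.062]
orientation: [0.044, -3.14, 0.0]
contact_force: [-19.4, 2.0, 35.9]
width: 0.199
gripper_force: 18.2
[array([-0.215, -0.001,  0.02 ]), 'heading deg', np.float64(1.61), 'spin units', np.float64(0.0)]
```

Unexpected upward force: back off a little and look.

```bash
python3 -m handwheel '[{"x":0.03,"y":0,"z":0,"spin":0},{"x":0.1,"y":0,"z":0,"spin":0},{"x":0.2,"y":0,"z":0,"spin":0},{"x":0.25,"y":0,"z":-0.1,"spin":0}]'; python3 - <<'E'
from h import *
g=get_image("wrist"); h=get_image("scene"); np.savez("w4.npz",W=cloud(g),f=g["frame"],rvec=g["rvec"],tvec=g["tvec"],k=K(g)); f=cv2.resize(h["frame"][165:245,220:340],None,fx=4.2,fy=4.2,interpolation=cv2.INTER_CUBIC)
a=g["frame"][100:380,100:400]; o=np.zeros((340,804,3),np.uint8); o[:280,:300]=a; o[:336,300:804]=f; cv2.imwrite("pics/c4.png",np.clip(o[:, :800]*1.5,0,255).astype(np.uint8))
E
```

```text
clock: 10.75
position: [0.5284, -0.0726, 0.0731]
orientation: [0.044, -3.134, -0.002]
contact_force: [-0.2, 0.4, -1.4]
width: 0.199
gripper_force: 0.0
```

View pics/c4.png

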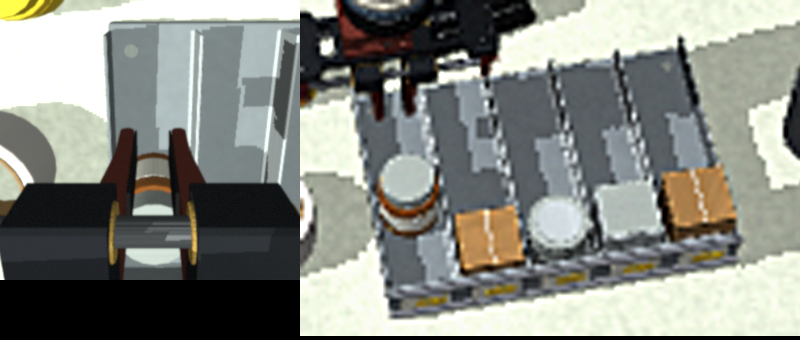

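The wrist crop (left) shows the fingers centred in the lane. The scene crop (right) shows the jar upright at crop (408,195), still back, with the other four packs at the rail. I'll check whether the jar moved.

```bash
python3 - <<'E'
from h import *
s=env.sense(); print(s["joint_positions"],s["position"])
for n in("top","scene"):
    g=get_image(n); W=cloud(g); 
    m=(abs(W[...,1]+.068)<.035)&(W[...,0]>.545)&(W[...,0]<.66)&(W[...,2]>.07)&(W[...,2]<.09)
    q=W[m]; print(n,len(q),np.median(q,0).round(4),np.percentile(q,[3,97],axis=0).round(3).tolist())
    m=(abs(W[...,1]+.072)<.035)&(W[...,0]>.545)&(W[...,0]<.66)&(W[...,2]>.022)&(W[...,2]<.06)
    q=W[m]; print(" low",len(q),np.percentile(q,[3,50,97],axis=0).round(3).tolist())
d=np.load("top.npz")["W"]; m=(abs(d[...,1]+.068)<.035)&(d[...,0]>.545)&(d[...,0]<.66)&(d[...,2]>.07)&(d[...,2]<.09);print(np.median(d[m],0))
d=np.load("scene.npz")["W"]; m=(abs(d[...,1]+.068)<.035)&(d[...,0]>.545)&(d[...,0]<.66)&(d[...,2]>.07)&(d[...,2]<.09);print(np.median(d[m],0))
E
```

```text
[-2.00161992e-01 -6.81076029e-02  1.62102308e+00 -1.23349674e-04
  1.58361076e+00 -1.79851705e+00] [ 0.53265561 -0.07341733  0.08039821]
  return _methods._mean(a, axis=axis, dtype=dtype,
  ret = um.true_divide(
Traceback (most recent call last):
IndexError: index -1 is out of bounds for axis 0 with size 0
```

```bash
python3 - <<'E'
from h import *
g=get_image("scene"); 
for n,W in(("now",cloud(g)),("then",np.load("scene.npz")["W"])):
    m=(abs(W[...,1]+.068)<.035)&(W[...,0]>.565)&(W[...,0]<.66)&(W[...,2]>.03)&(W[...,2]<.095)
    q=W[m]
    for a,b in((.03,.045),(.045,.06),(.06,.072),(.072,.095)):
        k=q[(q[:,2]>a)&(q[:,2]<b)]
        if len(k): print(n,a,len(k),np.median(k,0).round(4),np.percentile(k,[3,97],axis=0).round(3)[:,:2].tolist())
E
```

```text
now 0.03 65 [ 0.6164 -0.0702  0.0402] [[0.576, -0.101], [0.653, -0.036]]
now 0.045 31 [ 0.62   -0.0655  0.0525] [[0.573, -0.096], [0.626, -0.038]]
now 0.06 40 [ 0.6155 -0.0689  0.0635] [[0.591, -0.091], [0.623, -0.043]]
now 0.072 125 [ 0.5977 -0.0686  0.0794] [[0.575, -0.089], [0.618, -0.048]]
then 0.03 60 [ 0.6178 -0.0697  0.0398] [[0.571, -0.101], [0.658, -0.036]]
then 0.045 42 [ 0.6161 -0.0676  0.0509] [[0.579, -0.1], [0.635, -0.038]]
then 0.06 37 [ 0.6154 -0.0718  0.067 ] [[0.591, -0.093], [0.625, -0.044]]
then 0.072 122 [ 0.5992 -0.0677  0.0795] [[0.577, -0.089], [0.62, -0.048]]
```

The jar hasn't moved overall (its lid is still at x≈0.598), so something must block its base. I zoom in on the lane ahead of it.

```bash
python3 - <<'E'
from h import *
t=get_image("top")
a=np.load("top.npz")["f"][130:185,255:305]; b=np.load("scene.npz")["f"][190:245,232:282]
g=get_image("scene"); c=g["frame"][190:245,232:282]
z=lambda i:cv2.resize(i,(260,286),interpolation=cv2.INTER_CUBIC)
cv2.imwrite("pics/c5.png",np.clip(np.hstack([z(a),z(b),z(c)]).astype(float)*1.7,0,255).astype(np.uint8))
W=cloud(g); s=np.load("scene.npz")["W"]; p=np.load("top.npz")["W"]
for W in(W,s,p):
  for x in np.arange(.622,.68,.008):
    m=(abs(W[...,1]+.071)<.022)&(abs(W[...,0]-x)<.004)
    print(round(x,3),m.sum(),np.percentile(W[m][:,2],[5,50,95]).round(4) if m.any() else "",end=" | ")
  print()
E
```

```text
0.622 75 [0.0095 0.0423 0.0745] | 0.63 21 [0.0095 0.0148 0.0189] | 0.638 21 [0.0104 0.0152 0.0229] | 0.646 25 [0.0102 0.0151 0.0216] | 0.654 22 [0.0085 0.0145 0.0204] | 0.662 22 [0.0098 0.0154 0.0222] | 0.67 8 [0.014  0.0192 0.0234] | 0.678 0  | 
0.622 77 [0.0099 0.0398 0.0749] | 0.63 17 [0.0098 0.0161 0.031 ] | 0.638 27 [0.0073 0.0147 0.0202] | 0.646 25 [0.0066 0.0132 0.0192] | 0.654 17 [0.0106 0.0151 0.0215] | 0.662 22 [0.0089 0.0144 0.0215] | 0.67 9 [0.0128 0.0174 0.0226] | 0.678 0  | 
0.622 3 [0.0158 0.0177 0.0708] | 0.63 10 [0.0114 0.0155 0.0178] | 0.638 39 [0.0118 0.0166 0.0219] | 0.646 32 [0.0113 0.0157 0.0216] | 0.654 29 [0.0105 0.0158 0.0195] | 0.662 39 [0.0121 0.0151 0.0195] | 0.67 34 [0.0093 0.0157 0.0208] | 0.678 33 [0.0106 0.0143 0.0196] |
```

View pics/c5.png

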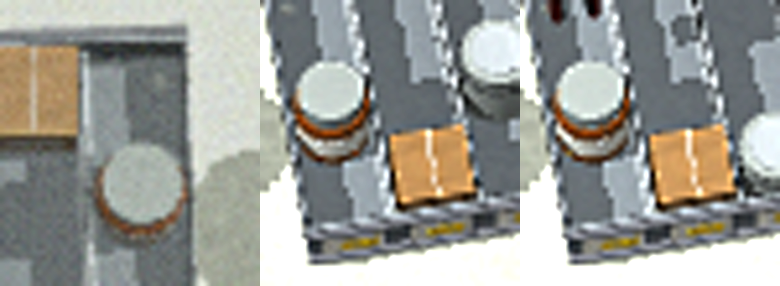

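No obstacle shows: the panels have clean floor between the jar, e.g. (590,105), and the rail. The jar probably drags and tilts with the push at 22 mm height, so I go lower, near the floor, and slower.

```bash
python3 -c "
from h import *
print(rel([.533,-.0729,.046],np.radians(1.6)))"; python3 -m handwheel '[{"x":0,"y":0,"z":0.07,"spin":0},{"x":0,"y":0,"z":0.12,"spin":0},{"x":0,"y":0,"z":0.16,"spin":0},{"x":0,"y":0,"z":0.16,"spin":0},{"x":0,"y":0,"z":0.16,"spin":0}]';python3 -c "
from h import *
print(rel([.565,-.072,.046],np.radians(1.6)))"
```

```text
[array([-0.004,  0.   ,  0.154]), 'heading deg', np.float64(1.6), 'spin units', np.float64(-0.0)]
clock: 11.47
position: [0.5311, -0.0729, 0.0441]
orientation: [0.044, -3.139, -0.001]
contact_force: [-0.0, -0.3, 0.3]
width: 0.202
gripper_force: 0.0
[array([-0.17, -0.  , -0.01]), 'heading deg', np.float64(1.6), 'spin units', np.float64(-0.0)]
```

```bash
python3 -m handwheel '[{"x":-0.04,"y":0,"z":0,"spin":0},{"x":-0.08,"y":0,"z":0,"spin":0},{"x":-0.11,"y":0,"z":0,"spin":0},{"x":-0.13,"y":0,"z":0,"spin":0},{"x":-0.14,"y":0,"z":0,"spin":0}]'; for i in 1 2 3 4; do python3 -m handwheel '[{"x":-0.01,"y":0,"z":0,"spin":0},{"x":-0.02,"y":0,"z":0,"spin":0}]' | egrep 'posi|cont'; done
```

```text
clock: 11.88
position: [0.5602, -0.0722, 0.0456]
orientation: [0.044, -3.141, -0.0]
contact_force: [-2.1, -0.4, 2.0]
width: 0.197
gripper_force: 1.2
position: [0.5635, -0.0721, 0.0455]
contact_force: [-3.3, -0.3, 2.1]
position: [0.5676, -0.072, 0.0454]
contact_force: [-1.9, -0.4, 1.5]
position: [0.5717, -0.072, 0.0453]
contact_force: [-2.4, -0.4, 2.3]
position: [0.5757, -0.0719, 0.0453]
contact_force: [-2.6, 0.2, 1.9]
```

```bash
for i in 1 2 3 4; do python3 -m handwheel '[{"x":-0.01,"y":0,"z":0,"spin":0},{"x":-0.02,"y":0,"z":0,"spin":0}]' | egrep 'posi|cont'; done; python3 - <<'E'
from h import *
g=get_image("scene");W=cloud(g)
m=(abs(W[...,1]+.068)<.035)&(W[...,0]>.565)&(W[...,0]<.67)&(W[...,2]>.072)&(W[...,2]<.095)
k=W[m];print(len(k),np.median(k,0).round(4),np.percentile(k,[3,97],axis=0).round(3).tolist())
E
```

```text
position: [0.5798, -0.0718, 0.0453]
contact_force: [-2.4, -0.5, 1.9]
position: [0.5838, -0.0716, 0.0453]
contact_force: [-2.6, 0.2, 1.4]
position: [0.5878, -0.0715, 0.0454]
contact_force: [-2.4, 0.9, 1.1]
position: [0.5918, -0.0714, 0.0453]
contact_force: [-1.9, -0.2, 1.5]
139 [ 0.6275 -0.0678  0.0796] [[0.6, -0.09, 0.074], [0.651, -0.049, 0.089]]
```

The jar now slides upright at the same height. I continue to the rail.

```bash
python3 -m handwheel '[{"x":-0.01,"y":0,"z":0,"spin":0},{"x":-0.02,"y":0,"z":0,"spin":0},{"x":-0.03,"y":0,"z":0,"spin":0},{"x":-0.04,"y":0,"z":0,"spin":0},{"x":-0.05,"y":0,"z":0,"spin":0},{"x":-0.06,"y":0,"z":0,"spin":0},{"x":-0.07,"y":0,"z":0,"spin":0},{"x":-0.08,"y":0,"z":0,"spin":0}]'| egrep 'posi|cont';  python3 -m handwheel '[{"x":-0.01,"y":0,"z":0,"spin":0},{"x":-0.02,"y":0,"z":0,"spin":0},{"x":-0.03,"y":0,"z":0,"spin":0},{"x":-0.04,"y":0,"z":0,"spin":0}]'| egrep 'posi|cont'; for i in 1 2 3; do python3 -m handwheel '[{"x":-0.006,"y":0,"z":0,"spin":0},{"x":-0.012,"y":0,"z":0,"spin":0}]' | egrep 'posi|cont'; done
```

```text
position: [0.6078, -0.0709, 0.0453]
contact_force: [-2.3, -1.3, 2.0]
position: [0.6158, -0.0707, 0.0453]
contact_force: [-1.6, 1.1, 0.7]
position: [0.6181, -0.0707, 0.0453]
contact_force: [-1.0, -0.5, 2.4]
position: [0.6205, -0.0706, 0.0453]
contact_force: [-1.4, 0.5, 1.0]
position: [0.6229, -0.0705, 0.0453]
contact_force: [-2.1, 0.0, 0.8]
```

```bash
for i in 1 2; do python3 -m handwheel '[{"x":-0.006,"y":0,"z":0,"spin":0},{"x":-0.012,"y":0,"z":0,"spin":0}]' | egrep 'posi|cont'; done
```

```text
position: [0.6244, -0.0705, 0.0453]
contact_force: [-9.2, 0.3, 4.7]
position: [0.6247, -0.0705, 0.0453]
contact_force: [-18.0, -0.6, 9.8]
```

Rail reached. I back off, then nudge the two front packs home as well, since they may be up to 3 mm short. Low carton first.

```bash
python3 -m handwheel '[{"x":0.02,"y":0,"z":0,"spin":0},{"x":0.08,"y":0,"z":0,"spin":0},{"x":0.2,"y":0,"z":0,"spin":0},{"x":0.26,"y":0,"z":-0.1,"spin":0},{"x":0.26,"y":0,"z":-0.25,"spin":0},{"x":0.26,"y":0,"z":-0.42,"spin":0},{"x":0.26,"y":0,"z":-0.42,"spin":0}]'; python3 -c "
from h import *
print(rel([.575,-.0097,.048],np.radians(1.6)))"
```

```text
clock: 15.68
position: [0.5788, -0.0723, 0.1377]
orientation: [-0.044, 3.128, -0.004]
contact_force: [1.3, 0.1, 1.1]
width: 0.2
gripper_force: 0.0
[array([0.016, 0.315, 0.448]), 'heading deg', np.float64(1.6), 'spin units', np.float64(-0.0)]
```

```bash
python3 -m handwheel '[{"x":0,"y":0.15,"z":0,"spin":0},{"x":0,"y":0.31,"z":0,"spin":0},{"x":0,"y":0.31,"z":0.1,"spin":0},{"x":0,"y":0.31,"z":0.2,"spin":0},{"x":0,"y":0.31,"z":0.3,"spin":0},{"x":0,"y":0.31,"z":0.38,"spin":0},{"x":0,"y":0.31,"z":0.4,"spin":0},{"x":0,"y":0.31,"z":0.4,"spin":0}]' | egrep 'posi|cont'; python3 -m handwheel '[{"x":-0.03,"y":0,"z":0,"spin":0},{"x":-0.06,"y":0,"z":0,"spin":0},{"x":-0.09,"y":0,"z":0,"spin":0},{"x":-0.12,"y":0,"z":0,"spin":0},{"x":-0.15,"y":0,"z":0,"spin":0},{"x":-0.17,"y":0,"z":0,"spin":0},{"x":-0.18,"y":0,"z":0,"spin":0}]'| egrep 'posi|cont'
```

```text
position: [0.5732, -0.0097, 0.0477]
contact_force: [-0.6, -0.4, 0.4]
position: [0.6106, -0.0089, 0.0493]
contact_force: [-0.1, 0.3, 0.1]
```

```bash
for i in 1 2 3 4; do python3 -m handwheel '[{"x":-0.006,"y":0,"z":0,"spin":0},{"x":-0.012,"y":0,"z":0,"spin":0}]' | egrep 'posi|cont'; done
```

```text
position: [0.6123, -0.0088, 0.0492]
contact_force: [-0.9, -0.4, -0.7]
position: [0.6146, -0.0087, 0.0494]
contact_force: [-0.7, -0.8, 0.4]
position: [0.617, -0.0087, 0.0494]
contact_force: [-0.9, 0.9, -0.1]
position: [0.6193, -0.0087, 0.0494]
contact_force: [-0.5, -0.3, 1.2]
```

```bash
for i in 1 2; do python3 -m handwheel '[{"x":-0.006,"y":0,"z":0,"spin":0},{"x":-0.012,"y":0,"z":0,"spin":0}]' | egrep 'posi|cont'; done
```

```text
position: [0.62, -0.0089, 0.0492]
contact_force: [-11.9, -2.2, 6.1]
position: [0.6202, -0.0089, 0.0491]
contact_force: [-20.9, -1.5, 10.1]
```

Home at the predicted line. Now the square tin.

```bash
python3 -m handwheel '[{"x":0.02,"y":0,"z":0,"spin":0},{"x":0.08,"y":0,"z":0,"spin":0},{"x":0.2,"y":0,"z":0,"spin":0},{"x":0.25,"y":0,"z":-0.1,"spin":0},{"x":0.25,"y":0,"z":-0.25,"spin":0},{"x":0.25,"y":0,"z":-0.4,"spin":0},{"x":0.25,"y":0,"z":-0.4,"spin":0},{"x":0.25,"y":0,"z":-0.4,"spin":0}]'| egrep 'posi|cont'; python3 -m handwheel '[{"x":0,"y":0.15,"z":0,"spin":0},{"x":0,"y":0.3,"z":0,"spin":0},{"x":0,"y":0.45,"z":0,"spin":0},{"x":0,"y":0.6,"z":0,"spin":0},{"x":0,"y":0.62,"z":0,"spin":0},{"x":0,"y":0.62,"z":0,"spin":0}]' | egrep 'posi|cont'; python3 -c "
from h import *
print(rel([.572,.1142,.049],np.radians(1.6)))"
```

```text
position: [0.5759, -0.0098, 0.1323]
contact_force: [0.4, 0.0, -1.1]
position: [0.5701, 0.1158, 0.1275]
contact_force: [-0.3, -0.4, 0.2]
[array([-0.01 , -0.008,  0.392]), 'heading deg', np.float64(1.78), 'spin units', np.float64(0.006)]
```

```bash
python3 -m handwheel '[{"x":0,"y":-0.004,"z":0.1,"spin":0},{"x":0,"y":-0.004,"z":0.2,"spin":0},{"x":0,"y":-0.004,"z":0.3,"spin":0},{"x":0,"y":-0.004,"z":0.38,"spin":0},{"x":0,"y":-0.004,"z":0.4,"spin":0},{"x":0,"y":-0.004,"z":0.4,"spin":0}]' | egrep 'posi|cont'; python3 -m handwheel '[{"x":-0.03,"y":0,"z":0,"spin":0},{"x":-0.06,"y":0,"z":0,"spin":0},{"x":-0.09,"y":0,"z":0,"spin":0},{"x":-0.12,"y":0,"z":0,"spin":0},{"x":-0.15,"y":0,"z":0,"spin":0},{"x":-0.17,"y":0,"z":0,"spin":0},{"x":-0.18,"y":0,"z":0,"spin":0}]'| egrep 'posi|cont'; for i in 1 2; do python3 -m handwheel '[{"x":-0.006,"y":0,"z":0,"spin":0},{"x":-0.012,"y":0,"z":0,"spin":0}]' | egrep 'posi|cont'; done
```

```text
position: [0.5696, 0.112, 0.0469]
contact_force: [-0.2, -0.3, -0.2]
position: [0.6076, 0.1144, 0.0493]
contact_force: [0.5, 0.2, 0.1]
position: [0.6093, 0.1144, 0.0492]
contact_force: [0.1, 0.1, 0.5]
position: [0.6116, 0.1145, 0.0493]
contact_force: [0.8, -0.2, -0.1]
```

```bash
for i in 1 2 3; do python3 -m handwheel '[{"x":-0.006,"y":0,"z":0,"spin":0},{"x":-0.012,"y":0,"z":0,"spin":0}]' | egrep 'posi|cont'; done
```

```text
position: [0.6138, 0.1144, 0.0493]
contact_force: [-2.0, -0.3, 0.7]
position: [0.6157, 0.1143, 0.0493]
contact_force: [-7.7, -1.2, 4.0]
position: [0.6158, 0.1143, 0.0494]
contact_force: [-17.7, -1.7, 10.1]
```

All contacts lie on one line. I retreat and check.

```bash
python3 -m handwheel '[{"x":0.02,"y":0,"z":0,"spin":0},{"x":0.08,"y":0,"z":0,"spin":0},{"x":0.2,"y":0,"z":0,"spin":0},{"x":0.3,"y":0,"z":-0.1,"spin":0},{"x":0.4,"y":0,"z":-0.25,"spin":0},{"x":0.5,"y":0,"z":-0.4,"spin":0},{"x":0.6,"y":0,"z":-0.55,"spin":0},{"x":0.6,"y":0,"z":-0.7,"spin":0}]'| egrep 'posi|cont'; python3 -m handwheel '[{"x":0.1,"y":0.1,"z":-0.1,"spin":0},{"x":0.2,"y":0.2,"z":-0.2,"spin":0},{"x":0.3,"y":0.3,"z":-0.3,"spin":0},{"x":0.4,"y":0.5,"z":-0.3,"spin":0},{"x":0.4,"y":0.65,"z":-0.3,"spin":0},{"x":0.4,"y":0.8,"z":-0.3,"spin":0},{"x":0.4,"y":0.9,"z":-0.3,"spin":0},{"x":0.4,"y":0.9,"z":-0.3,"spin":0}]'| egrep 'posi|cont'; python3 - <<'E'
from h import *
t=get_image("top");g=get_image("scene")
z=lambda i:cv2.resize(i,(400,340),interpolation=cv2.INTER_CUBIC)
cv2.imwrite("pics/end.png",np.clip(np.hstack([z(t["frame"][95:250,145:345]),z(g["frame"][140:270,190:360])]).astype(float)*1.5,0,255).astype(np.uint8))
W=cloud(t); th=np.radians(1.75); 
for y,h in((.178,.08),(.116,.077),(.054,.076),(-.008,.063),(-.069,.079)):
    m=(abs(W[...,1]-y)<.03)&(W[...,0]>.6)&(W[...,0]<.7)&(abs(W[...,2]-h)<.006); q=W[m]
    print(h,len(q),q.mean(0).round(4) if len(q) else "")
E
```

```text
position: [0.4966, 0.1115, 0.1913]
contact_force: [0.3, -0.6, 0.1]
position: [0.4132, 0.2923, 0.2488]
contact_force: [-0.6, 1.0, -0.6]
0.08 300 [0.6517 0.1794 0.0812]
0.077 269 [0.6533 0.1193 0.0761]
0.076 225 [0.656  0.0556 0.0759]
0.063 297 [ 0.6594 -0.0052  0.0632]
0.079 187 [ 0.6606 -0.0679  0.0795]
```

View pics/end.png

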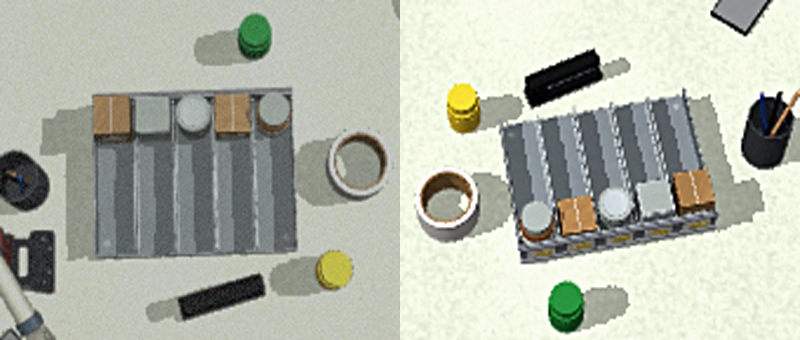

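All five packs stand upright in one line along the rail (left panel, row ~115, columns 112–273). Everything else is where it was, and the arm is clear.

```bash
python3 -c "
from h import *
print(env.sense()['clock'],order.close_job())"
```

```text
the job is handed in; nothing more can be done
22.45 None
```

The job is handed in at 22.5 s: all five packs stand upright against the price rail in one line and nothing else on the counter moved; on the first try the jar probably tilted and settled back (about 41 N at the fingers) before a lower push slid it home.

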